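# Ram the battery cells home in the leaning tube

## Robot

A 6-joint arm with a two-finger parallel gripper is mounted at the origin on the work surface. World frame = base frame: x ahead of the robot, y to its left, z up, the work surface at z = 0. Lengths are in mm, angles in rad, forces in N, time in s.
With the tool pointing down it reaches from about 375 to 750 mm from the base axis. Payload 9 kg.
Tool frame: the origin (TCP) lies on the centre line of the jaws, within the pads' length; the fingertips stand 8 mm ahead of it and the grasp point (between the pads) lies 11 mm behind it; z points along the fingers, y is the line along which they close (so a half turn about z gives the same grasp; the last joint's range is limited). The gripper opens to 85 mm and grips with 20 to 120 N. Pads are 22 mm wide; open, the fingers measure 114 mm over their backs; the gripper's body (76 mm by 85 mm) begins 54 mm behind the grasp point. The pads swing forward as they close: fully open they stand 13 mm farther back than shut.
Start: joints at [0.953, 0.104, 0.097, 1.564, 0, 1.353], TCP at [233.547, 552.713, 239.331] pointing down, gripper open.
Joint ranges: [-2.99, 2.99], [-0.84, 1.86], [-1.1, 1.16], [-1.84, 2.11], [-1.51, 1.56], [-3.14, 3.14]. Speed limits (rad/s): [2.22, 2.22, 2.57, 3.14, 3.14, 3.14].

## Interface

Orientations are given as a unit quaternion [w, x, y, z].
In Python, from cell import status, snapshot, job_done gives the robot as it stands.
- The arm moves only by the tool apply_moves, never from a script. Its argument "deltas" is one flat list of numbers, 7 for each row, row after row: the shift along the tool's x, y, z in m, then the turn, a rotation vector about the tool's x, y, z in degrees, then the gripper command: -1 is shut, 1 is fully open, values between are in proportion. A call has 1 to 10 rows; each row shifts and turns the commanded pose from where the row before left it, along the tool's axes as they then stand; what a row does not reach is not made up. A row lasts 1/10 s, in which the tool goes at most 50 mm and 8.59 degrees, less where a joint would pass 70% of its speed; a pose out of reach is approached as far as the arm can. A call with a gripper value outside its range is refused whole. The fingers move at their own pace and stop on an object; "force" is the grip in N (left out, the last holds). Time passes only in rows, so rows that do not move let the fingers close. It gives the time, the measured TCP pose, the force, the opening and the grip force at its end, in the units of the state.
- status.get_obs(): the state, without advancing time (a new reading comes with each control period).
- snapshot(name): name is "scene" or "top" or "wrist"; returns a dict with "pixels" (420x560x3 uint8, blue, green, red), "z_map" (420x560 float32, mm along the optical axis (not along the pixel's ray), 0 where there is no reading), "fx", "fy", "cx", "cy" (pixels), "D" ([k1, k2, p1, p2, k3] as OpenCV has them; the pictures are not rectified), "world_to_cam" (4x4, takes a point from world to camera coordinates). Camera axes: x right, y down, z forward; pixel columns grow to the right and rows downward; lengths in mm; the calibration is good to about 2 mm. A picture is of the moment at which its call begins.
- job_done(): hands the job in; it is judged then, once.
The state is a dict: "clock": time; "joints": joint angles; "qd": joint speeds; "joint_efforts": joint torques, N m; "tcp_pos": TCP position; "eef_rot": TCP orientation; "contact_force": force on the tool from outside, world axes, zero at the start; "torque": the same for the moment, N m; "width": finger opening in mm; "gripper_force": force on a finger pad.
Only numpy, scipy, OpenCV 4.12 (cv2) and the standard library are available. Lean on these libraries where they do the work, as an engineer would, in place of code of your own. Each camera call takes 0.05 s, during which the arm holds its last target. There are 200 camera calls.

## Task

Take the wooden rod out of the rack and use it to push the two battery cells stuck in the power brick's leaning clear tube all the way down, until the lower one sits on the bottom and the upper one on it, and lean on them firmly there for half a second (10 N or more, but well under 60 N). Then stand the rod back in its bore in the rack, right down, let go, and leave everything else where it is.

Things in the scene. Friction and masses are not known exactly. Their poses are not given: they have to be found in the camera images.
- tube_mouth (a point): centre of the open upper end of the clear battery tube that stands leaning on the black pedal power brick (brick 150 x 100 x 40 mm, heavy, does not move). The tube has a 38 mm bore and 45 mm outside diameter, leans 32 degrees from vertical and its mouth is about 201 mm above the surface. At brick yaw 0 it leans towards -x; in general the mouth lies on the robot's side of the floor. A post under the tube props it from below; there is nothing above or beside the mouth
- tube_floor (a point): centre of the bottom inside the tube, 184 mm from the mouth along the tube's axis: the line from here to the mouth is the axis, along which the rod must point
- cell_low: lower of two round battery cells (black jacket, bare brass upper end with a rubber band, D size, 33 mm diameter, 58 mm long plus a 3 mm nub) inside the tube, origin at the centre of its lower end, z up along the tube. The rubber band makes it stick: it moves only when pushed with about 8 N. It starts 8 to 18 mm above the tube floor; home means its origin is on tube_floor
- cell_top: upper cell, the same size, origin at the centre of its lower end, z up along the tube; it sticks too and moves with about 5 N. It starts with a gap of 10 to 25 mm above the lower cell's nub. Pushing it first closes that gap, which feels like a stop, and then takes the lower cell along at about 8 N until both are at the bottom, where they stop firmly. When both are home its origin is 61 mm from the tube floor and its nub is 62 mm inside the mouth
- cell_top_face (a point): centre of the top of the upper cell's nub (10 mm wide, 3 mm high), where the rod pushes; 19 to 44 mm inside the mouth at the start, 62 mm inside when home. The rod should press it with 10 to 45 N at the end, for about half a second; 60 N or more damages the cells
- cell_low_face (a point): centre of the lower cell's top nub (61 mm above its origin), which meets the upper cell's lower end
- rod_center (a point): centre (half-way up) of the wooden packing rod: a plain round dowel of 26 mm diameter, 180 mm long, 60 to 110 g, standing upright at the start in the bore of the wooden rack, so that 130 mm of it stand clear. Its z is the rod's axis, pointing up
- rod: the same rod, origin at the centre of its lower (packing) end, z along the rod; it turns about that axis without meaning
- rack_hole0 (a point): centre of the mouth of the bore in which the rod stands, on the top of the tall square end of the wooden pick rack, 60 mm above the surface; bore 31 mm wide, 50 mm deep, vertical. Tall end 66 x 70 mm. On one side of it lies the rest of the rack, as high and 120 mm long, with six pick slots across. The rack does not move
- octave_pedal: bystander, to be left where it is: purple effects pedal, 115 x 70 x 34 mm box with footswitch and two knobs, origin at centre of underside
- tuner_pedal: bystander, to be left where it is: grey effects pedal of the same size, origin at centre of underside
- slide: bystander, to be left where it is: chrome guitar slide, a tube of 28 mm diameter and 65 mm length standing on end, origin at centre of its lower end
- tin: bystander, to be left where it is: small round stainless tin with its lid on, 80 mm diameter, 40 mm tall, origin at centre of underside
- mug: bystander, to be left where it is: white mug, 80 mm wide, 90 mm tall, origin at centre of underside
- key_bowl: bystander, to be left where it is: white bowl, 130 mm wide, 50 mm tall, origin at centre of underside
- glasses_case: bystander, to be left where it is: grey glasses case, 60 x 155 x 45 mm, origin at centre of underside
Not all that is in view belongs to the job. What is meant by the rod is not turquoise or yellow, and is the smaller of those in its own colour.

How it is judged (in metres and radians):
On the way:
1. both cells are at the bottom and the rod presses on the upper one with at least 10 N (distance between cell_low and tube_floor below 0.0025 m and distance between cell_top and cell_low_face below 0.0025 m and contact force between rod and cell_top above 10 N), for 0.3 s.
At the end, for the whole second after the job is handed in: The lower cell is within 2.5 mm of the tube floor and the upper cell within 2.5 mm of the lower one's nub; the rod stands in its bore, its centre within 12 mm sideways of the bore's, upright within 8 degrees and down to within 6 mm of the bore's bottom, at rest and released (distance between cell_low and tube_floor below 0.0025 m and distance between cell_top and cell_low_face below 0.0025 m and horizontal distance between rod_center and rack_hole0 below 0.012 m and angle between rod's own z axis and vertical below 0.14 rad and height (world z) of rod_center below 0.106 m and linear speed of rod below 0.02 m/s and contact force between the fingers and rod below 0.1 N); the robot touches nothing.
It fails at once if the rod presses the cells with more than 60 N (contact force between rod and cell_top above 60 N).
It fails at once if a bystander (either pedal, slide, tin, mug, bowl or glasses case) is moved by more than 30 mm (distance of any of octave_pedal, tuner_pedal, slide, tin, mug, key_bowl, glasses_case from where it was at the start of the episode above 0.03 m).
It also fails if it takes over 58 s, if anything falls off the work surface, if the arm or the gripper's body presses on something with over 40 N, if the wrist force passes 120 N, or if a joint passes its speed limit or range.

## Working session

There is one attempt and no reset: what is moved stays moved. The work goes in short steps, Python scripts to look and compute and a tool call to move; the robot and the scene stay as the last step left them, time stands still between calls to the robot, and variables do not carry over. Pictures are saved under pics/ and viewed, at most 11 in all, crops included, and the job is handed in when it is done.

Besides the shell and the picture viewer there is one more tool, called after "Request:" as name(argument=value, ...) on one line, values as JSON. apply_moves: Moves the arm, as the interface text tells. Its arguments: {"type":"object","properties":{"deltas":{"type":"array","items":{"type":"number"}},"force":{"type":"number"}},"required":["deltas"]}

```bash
ls; mkdir -p pics; cat > h.py <<'E'
import numpy as np, cv2, pickle
from cell import status, snapshot, job_done
def take(n):
    s=snapshot(n); pickle.dump(s,open(f'{n}.pkl','wb')); return s
def load(n): return pickle.load(open(f'{n}.pkl','rb'))
def world(s):
    "HxWx3 map of world points (nan where no depth)"
    K=np.array([[s['fx'],0,s['cx']],[0,s['fy'],s['cy']],[0,0,1.]])
    h,w=s['z_map'].shape
    uv=np.stack(np.meshgrid(np.arange(w),np.arange(h)),-1).reshape(-1,1,2).astype(float)
    r=cv2.undistortPoints(uv,K,np.array(s['D'],float)).reshape(h,w,2)
    z=s['z_map'].astype(float).copy(); z[z==0]=np.nan
    c=np.stack([r[...,0]*z,r[...,1]*z,z],-1)
    T=np.linalg.inv(np.array(s['world_to_cam']))
    return c@T[:3,:3].T+T[:3,3]
def proj(s,p):
    T=np.array(s['world_to_cam']);K=np.array([[s['fx'],0,s['cx']],[0,s['fy'],s['cy']],[0,0,1.]])
    return cv2.projectPoints(np.atleast_2d(np.array(p,float)),cv2.Rodrigues(T[:3,:3])[0],T[:3,3],K,np.array(s['D'],float))[0].reshape(-1,2)
E
python3 - <<'E'
from h import *
print(status.get_obs())
for n in('scene','top'):
    s=take(n); cv2.imwrite(f'pics/{n}0.png',s['pixels']); print(n,np.linalg.inv(s['world_to_cam'])[:3,3],s['fx'])
E
```

```text
pics
{'clock': 0.0, 'joints': array([ 9.53291109e-01,  1.04680089e-01,  9.64638431e-02,  1.56390761e+00,
       -2.44271386e-05,  1.35311462e+00]), 'qd': array([ 8.54737104e-05,  2.54613631e-03,  1.27006217e-03,  2.76301287e-04,
        5.04145623e-04, -1.08837163e-03]), 'joint_efforts': array([-1.59282004e-03, -5.56925440e+01,  5.03653121e+01,  1.66987139e-02,
       -4.35291222e-04,  2.16400849e-05]), 'tcp_pos': array([233.34686403, 552.40902533, 238.53058598]), 'eef_rot': array([-2.58033143e-04,  1.98582791e-01,  9.80083892e-01, -6.11678028e-04]), 'contact_force': array([0.32141579, 0.66372639, 1.25129429]), 'torque': array([-0.01236786, -0.00918409,  0.02210241]), 'gripper_force': 0.0, 'width': 85.24734566504281}
scene [1146.67666931 -763.41686932  739.26398479] 390.73085657662807
top [ 505.49308702    5.76429613 1213.63149731] 423.44778478006157
```

View pics/scene0.png

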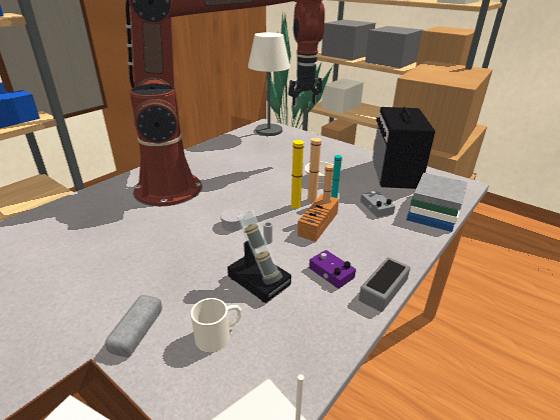

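View pics/top0.png

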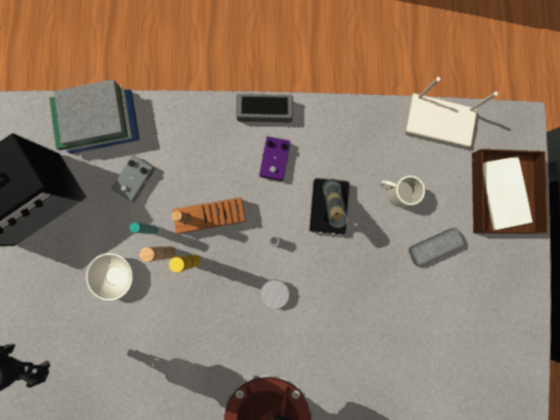

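The picture shows four rods. In scene/top pixels they are yellow (297,175)/(178,264), tall tan (315,172)/(150,254), short tan in the rack (328,183)/(180,216), and turquoise (337,176)/(137,228). The short tan one fits: it is neither turquoise nor yellow, it is the smaller of the two tan ones, and it stands in the rack. The tube leans on the black brick at top (335,205), with its mouth near (337,215). I'll measure these and confirm the rod in a crop.

```bash
python3 - <<'E'
from h import *
s=load('top');W=world(s);px=s['pixels']
def top(u,v,r=3):
    p=W[v-r:v+r+1,u-r:u+r+1].reshape(-1,3);p=p[~np.isnan(p[:,2])];return p[p[:,2]>p[:,2].max()-8]
for n,(u,v) in dict(rod=(177,216),turq=(135,228),tan=(147,254),yel=(176,265)).items():
    p=W[v-14:v+14,u-14:u+14].reshape(-1,3);zz=np.nanmax(p[:,2]);q=p[p[:,2]>zz-6];print(n,q.mean(0).round(1),np.ptp(q,0).round(1),len(q))
# rack extents: z 50..70
m=(abs(W[...,2]-60)<6);m[:190]=0;m[240:]=0;m[:,:165]=0;m[:,250:]=0
q=W[m];r=cv2.minAreaRect(q[:,:2].astype(np.float32));print('rack',r,cv2.boxPoints(r).round(0).tolist(),q[:,2].mean())
m=(abs(W[...,2]-40)<5);m[:175]=0;m[240:]=0;m[:,:305]=0;m[:,355:]=0
q=W[m];r=cv2.minAreaRect(q[:,:2].astype(np.float32));print('brick',r,cv2.boxPoints(r).round(0).tolist(),q[:,2].mean())
for v in range(178,236,3):print(v,[int(x) if x==x else -1 for x in W[v,322:354:2,2]])
a=cv2.resize(px[195:285,110:230],None,fx=4,fy=4,interpolation=2);b=cv2.resize(px[170:260,295:375],None,fx=4,fy=4,interpolation=2)
cv2.imwrite('pics/c1.png',np.hstack([a[:360],b[:360]]))
s2=load('scene')['pixels'];cv2.imwrite('pics/c2.png',np.hstack([cv2.resize(s2[200:300,215:305],None,fx=4.3,fy=4.3,interpolation=2),cv2.resize(s2[135:235,280:360],None,fx=4.3,fy=4.3,interpolation=2)]))
E
```

```text
rod [568.2 227.8 190.6] [24.4 24.3  5.7] 77
turq [539.4 332.5 180.8] [22.2 26.   5.8] 70
tan [474.8 283.  239.8] [32.3 32.3  5.9] 161
yel [453.  213.5 247.1] [31.9 35.   5.9] 165
rack ((580.2383422851562, 169.0970458984375), (66.46842956542969, 192.14268493652344), 11.03836727142334) [[529.0, 257.0], [566.0, 68.0], [631.0, 81.0], [594.0, 270.0]] 60.09748818498553
brick ((610.3583984375, -167.4258270263672), (100.0662841796875, 148.70249938964844), 85.78006744384766) [[533.0, -212.0], [681.0, -223.0], [688.0, -123.0], [540.0, -112.0]] 39.79785737592737
178 [3, -3, -2, 1, -2, -4, -2, 2, -1, 1, 1, 0, 0, 0, 2, -2]
181 [43, 42, 45, 57, 64, 60, 62, 64, 55, 38, 41, -1, -2, -2, 0, -3]
184 [38, 57, 54, 65, 77, 71, 73, 70, 59, 56, 38, 37, 38, 36, 0, 3]
187 [37, 55, 73, 82, 93, 96, 94, 85, 81, 55, 39, 37, 39, 38, 0, 0]
190 [40, 47, 84, 98, 102, 112, 114, 114, 111, 98, 40, 41, 40, 36, 2, 6]
193 [41, 36, 99, 114, 118, 123, 126, 130, 123, -1, 41, 40, 39, 2, 3, 1]
196 [39, 42, 102, 123, 134, 139, 144, 148, 140, 140, 123, 41, 39, -1, 0, 2]
199 [38, 37, 111, 133, 145, 147, 158, 159, 158, 154, 145, 38
[... 183 characters left out ...]
, 162, 181, 189, 195, 201, 202, 202, 199, 185, 39, -4, -3, 0]
211 [39, 41, 39, 172, 192, 200, 204, 214, 211, 212, 213, 206, 186, 0, -2, -2]
214 [39, 42, 82, 116, 199, 205, 169, 174, 172, 167, 166, 169, 211, 0, -1, 0]
217 [38, 45, 85, 122, 199, 163, 161, 163, 163, 156, 166, 173, 199, 1, 0, 4]
220 [37, 37, 35, 43, 199, 178, 171, 163, 163, 168, 178, 185, 200, -4, 4, 3]
223 [38, 41, 38, 39, 37, 195, 184, 182, 174, 182, 188, 195, 36, -1, -1, 0]
226 [41, 40, 40, 40, 38, 39, 39, 189, 189, 187, 43, 40, 36, -2, 4, 1]
229 [40, 43, 39, 40, 40, 41, 44, 40, 42, 44, 35, 39, 1, 2, 1, 5]
232 [32, 4, 26, 25, 37, 37, 38, 39, 39, 40, 38, 40, 3, -1, -1, 0]
235 [0, -1, 0, -1, 4, 0, -2, 3, 0, 0, 3, 3, 1, 3, 3, 1]
```

View pics/c1.png

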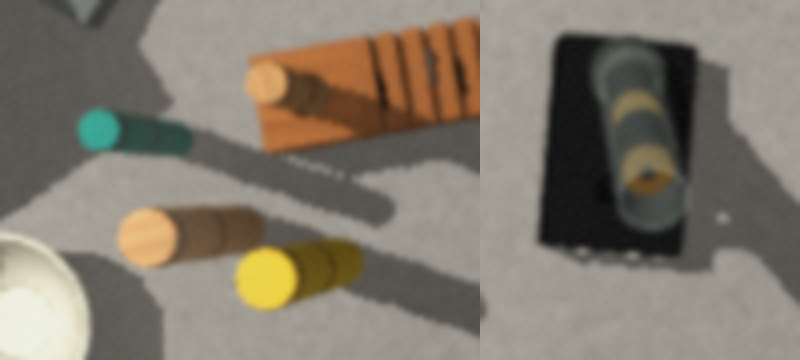

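View pics/c2.png

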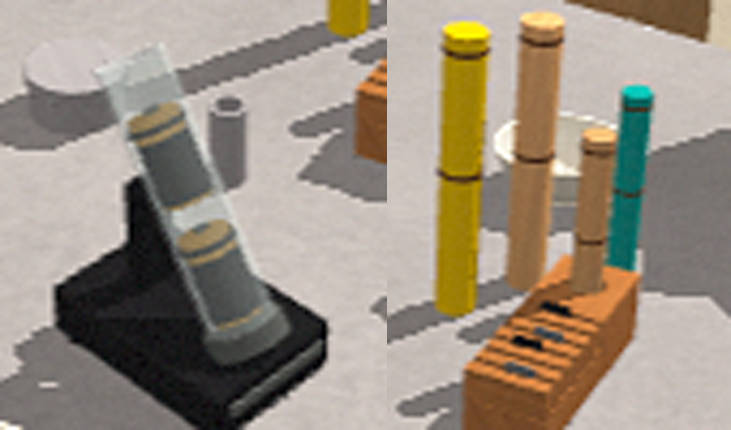

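The enlarged crop confirms it: the short tan rod stands in the tall end of the orange rack at about (568, 228), top z≈190, as expected. The clear tube shows both cells with gaps below them. Next I'll fit the tube and work out the first moves.

```bash
cat >> h.py <<'E'
from scipy.spatial.transform import Rotation as R
def pose():
    o=status.get_obs();q=o['eef_rot'];return o['tcp_pos'],R.from_quat([q[1],q[2],q[3],q[0]]),o
def goal_rot(yaz,axis_up=(0,0,1)):
    "tool z=-axis_up, tool y near azimuth yaz (deg)"
    z=-np.array(axis_up,float);z/=np.linalg.norm(z);y=np.array([np.cos(np.radians(yaz)),np.sin(np.radians(yaz)),0]);y-=y@z*z;y/=np.linalg.norm(y)
    return R.from_matrix(np.stack([np.cross(y,z),y,z],1))
def plan(p,G=None):
    p0,r0,o=pose();p=np.array(p,float)
    print('tcp',p0.round(1),'t',round(o['clock'],2),'w',round(o['width'],1),'F',o['contact_force'].round(1))
    print('shift(tool,before turn) m',(r0.inv().apply(p-p0)/1000).round(4))
    if G is not None:print('turn(tool) deg',(r0.inv()*G).as_rotvec(degrees=True).round(2),'shift after turn',(G.inv().apply(p-p0)/1000).round(4))
E
cat > fit.py <<'E'
from h import *
from scipy.optimize import least_squares
Q=[]
for n in('top','scene'):
    s=load(n);W=world(s);c=np.linalg.inv(s['world_to_cam'])[:3,3]
    m=(W[...,2]>75)&(W[...,2]<215)&(W[...,0]>480)&(W[...,0]<680)&(W[...,1]>-215)&(W[...,1]<-115)
    m&=~((W[...,2]<130)&(W[...,0]<570))
    q=W[m];Q.append(np.c_[q,np.tile(c,(len(q),1))]);print(n,len(q))
def ax(yaw):
    return np.array([-np.cos(yaw)*np.sin(np.radians(32)),-np.sin(yaw)*np.sin(np.radians(32)),np.cos(np.radians(32))])
def res(v,P):
    a=ax(v[2]);d=P[:,:3]-np.array([v[0],v[1],201]);t=d@a;e=d-t[:,None]*a
    return np.linalg.norm(e,axis=1)-22.5
for P in Q+[np.vstack(Q)]:
    P=P.copy();v=[535,-160,-.07]
    for k in range(6):
        a=ax(v[2]);d=P[:,:3]-np.array([v[0],v[1],201]);t=d@a;e=d-t[:,None]*a;r=np.linalg.norm(e,axis=1)
        f=(abs(r-22.5)<(8 if k<2 else 5))&(t<8)&(t>-140)&(np.einsum('ij,ij->i',e,P[:,3:]-P[:,:3])>0)
        v=least_squares(res,v,args=(P[f],),loss='soft_l1').x
    t=t[f];print(v[:2].round(1),'yaw',np.degrees(v[2]).round(2),f.sum(),'rms',res(v,P[f]).std().round(2),'tmax',np.percentile(t,[97,99.5]).round(1),ax(v[2]).round(4))
E
python3 - <<'E'
exec(open('fit.py').read())
plan((568,228,300),goal_rot(22))
E
```

```text
top 711
scene 1176
[ 530.  -164.7] yaw -2.8 78 rms 2.73 tmax [-15.1 -13.5] [-0.5293  0.0259  0.848 ]
[ 561.5 -164. ] yaw -4.51 943 rms 1.41 tmax [-4.1 -0.6] [-0.5283  0.0416  0.848 ]
[ 536.4 -167. ] yaw -11.51 168 rms 2.74 tmax [-15.4 -12.3] [-0.5193  0.1057  0.848 ]
tcp [233.3 552.5 238.6] t 0.1 w 85.2 F [ 0.1 -0.6 -0.3]
shift(tool,before turn) m [-0.4345 -0.1687 -0.0613]
turn(tool) deg [-7.000e-02  1.000e-02  4.509e+01] shift after turn [-0.4262  0.1887 -0.0614]
```

```bash
sed -i 's/v=\[535,-160,-.07\]/v=[560,-164,-.07]/' fit.py; python3 - <<'E'
exec(open('fit.py').read())
s=load('top');W=world(s)
for u,v in((338,211),(336,226),(346,214),(345,220),(331,217)):print((u,v),W[v,u].round(0))
M=np.array([561.5,-164,201]);a=ax(np.radians(-4.3));print('predicted px mouth/floor',proj(s,[M,M-184*a]).round(1).tolist(),proj(load('scene'),[M,M-184*a]).round(1).tolist(),M-184*a)
E
```

```text
top 711
scene 1176
[ 563.7 -164.2] yaw -4.45 456 rms 0.86 tmax [0.6 2.3] [-0.5283  0.0411  0.848 ]
[ 561.5 -164. ] yaw -4.51 943 rms 1.41 tmax [-4.1 -0.6] [-0.5283  0.0416  0.848 ]
[ 562.4 -163.9] yaw -4.48 1400 rms 1.42 tmax [-1.4  0.7] [-0.5283  0.0413  0.848 ]
(338, 211) [ 582. -161.  212.]
(336, 226) [ 547. -160.  190.]
(346, 214) [ 575. -181.  211.]
(345, 220) [ 562. -181.  195.]
(331, 217) [ 570. -151.  167.]
predicted px mouth/floor [[338.3, 219.8], [331.7, 188.1]] [[244.2, 212.9], [271.6, 277.2]] [ 658.73068066 -171.3108116    44.95915031]
```

Request:
apply_moves(deltas=[0,0,-0.03,0,0,8,1,0,0,-0.03,0,0,8,1,0,0,-0.03,0,0,8,1,0,0,-0.02,0,0,8,1,0,0,-0.01,0,0,8,1,0,0,0,0,0,5,1])

```text
clock: 0.7
tcp_pos: [233.8, 553.1, 360.9]
eef_rot: [0.0, 0.561, 0.828, 0.001]
contact_force: [0.7, 0.3, -0.1]
width: 85.1
gripper_force: 0.0
```

Request:
apply_moves(deltas=[-0.04,0.018,0,0,0,0,1,-0.043,0.019,0,0,0,0,1,-0.043,0.019,0,0,0,0,1,-0.043,0.019,0,0,0,0,1,-0.043,0.019,0,0,0,0,1,-0.043,0.019,0,0,0,0,1,-0.043,0.019,0,0,0,0,1,-0.043,0.019,0,0,0,0,1,-0.043,0.019,0,0,0,0,1,-0.042,0.018,0,0,0,0,1])

```text
clock: 1.7
tcp_pos: [569.1, 227.0, 358.9]
eef_rot: [-0.0, 0.559, 0.829, -0.0]
contact_force: [0.6, 0.8, 0.1]
width: 85.3
gripper_force: 0.0
```

Request:
apply_moves(deltas=[0,0,0,0,0,0,1,0,0,0,0,0,0,1])

```text
clock: 1.9
tcp_pos: [568.4, 227.8, 358.4]
eef_rot: [-0.001, 0.559, 0.829, -0.0]
contact_force: [0.0, -0.4, 0.7]
width: 85.2
gripper_force: 0.0
```

```bash
python3 - <<'E'
from h import *
plan((568,228,300),goal_rot(22))
s=take('wrist');cv2.imwrite('pics/w1.png',s['pixels']);W=world(s)
m=(W[...,2]>180)&(W[...,2]<198)&(np.hypot(W[...,0]-568,W[...,1]-228)<40)
q=W[m];r=cv2.minEnclosingCircle(q[:,:2].astype(np.float32));print(len(q),q.mean(0),r, np.ptp(q,0))
print(proj(s,[568,228,190]))
E
```

```text
tcp [568.4 227.8 358.4] t 1.9 w 85.2 F [ 0.  -0.4  0.7]
shift(tool,before turn) m [ 0.0003 -0.0002  0.0584]
turn(tool) deg [-0.08 -0.03 -0.02] shift after turn [ 0.0004 -0.0003  0.0584]
651 [565.73868245 229.78568927 189.88595353] ((566.0234985351562, 228.71954345703125), 13.236289978027344) [25.55730169 25.82265398 12.76787909]
[[285.13108776 192.30546386]]
```

View pics/w1.png

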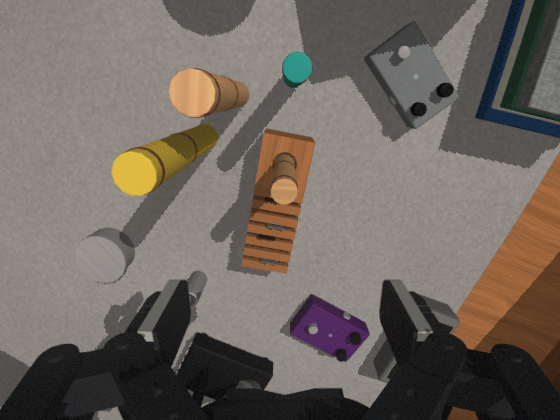

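The wrist view shows the rod top at (284,190), which puts it at (567, 228.5), agreeing with the top camera. I'll descend and grip 30 mm below its top.

Request:
apply_moves(deltas=[-0.001,-0.001,0.02,0,0,0,1,0,0,0.03,0,0,0,1,0,0,0.03,0,0,0,1,0,0,0.03,0,0,0,1,0,0,0.03,0,0,0,1,0,0,0.03,0,0,0,1,0,0,0.02,0,0,0,1,0,0,0.015,0,0,0,1,0,0,0.005,0,0,0,1,0,0,0,0,0,0,1])

```text
clock: 2.95
tcp_pos: [567.0, 227.9, 149.3]
eef_rot: [-0.0, 0.558, 0.83, -0.0]
contact_force: [0.0, -0.6, 0.9]
width: 85.4
gripper_force: 0.0
```

Request:
apply_moves(deltas=[0,0,0,0,0,0,-1,0,0,0,0,0,0,-1,0,0,0,0,0,0,-1,0,0,0,0,0,0,-1,0,0,0,0,0,0,-1,0,0,0,0,0,0,-1,0,0,0,0,0,0,-1,0,0,0,0,0,0,-1], force=100)

```text
clock: 3.75
tcp_pos: [567.9, 227.4, 150.1]
eef_rot: [0.0, 0.559, 0.829, 0.0]
contact_force: [-0.3, 0.2, 5.2]
width: 24.3
gripper_force: 98.1
```

Request:
apply_moves(deltas=[0,0,-0.005,0,0,0,-1,0,0,-0.01,0,0,0,-1,0,0,-0.02,0,0,0,-1,0,0,-0.025,0,0,0,-1,0,0,-0.03,0,0,0,-1,0,0,-0.03,0,0,0,-1,0,0,-0.03,0,0,0,-1,0,0,-0.03,0,0,0,-1,0,0,-0.02,0,0,0,-1,0,0,0,0,0,0,-1])

```text
clock: 4.75
tcp_pos: [568.2, 227.5, 353.1]
eef_rot: [0.002, 0.559, 0.829, 0.002]
contact_force: [0.3, -0.2, -0.4]
width: 24.1
gripper_force: 98.2
```

```bash
python3 - <<'E'
from h import *
M=np.array([563,-164.2,201]);a=np.array([-.5283,.0412,.848])
plan(M+159*a,goal_rot(-4.45))
plan(M+159*a,goal_rot(-4.45,a))
print((goal_rot(-4.45).inv()*goal_rot(-4.45,a)).as_rotvec(degrees=True))
s=take('wrist');cv2.imwrite('pics/w2.png',s['pixels'])
E
```

```text
tcp [568.2 227.5 353.1] t 4.75 w 24.1 F [ 0.3 -0.2 -0.4]
shift(tool,before turn) m [-0.3233 -0.2275  0.0165]
turn(tool) deg [ 2.900e-01 -1.000e-02  2.654e+01] shift after turn [-0.3909 -0.059   0.0173]
tcp [568.2 227.5 353.1] t 4.75 w 24.1 F [ 0.3 -0.2 -0.4]
shift(tool,before turn) m [-0.3233 -0.2275  0.0165]
turn(tool) deg [-31.13  -7.42  25.83] shift after turn [-0.3909 -0.0592 -0.0166]
[-3.20007219e+01 -5.62475750e-03 -1.61291161e-03]
```

View pics/w2.png

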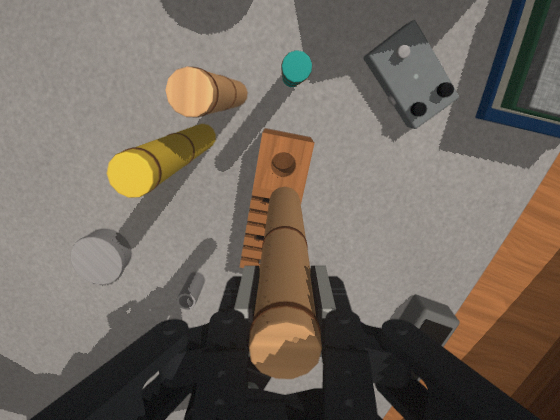

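The rod is held straight along the jaws and the empty bore shows at (284,163). I'll measure the bore and rod while moving towards the tube.

```bash
python3 - <<'E'
from h import *
s=load('wrist');W=world(s);p0,r0,o=pose()
# bore: dark pixels around (284,163); ray onto z=60
g=cv2.cvtColor(s['pixels'],cv2.COLOR_BGR2GRAY)[145:182,265:303]
_,t=cv2.threshold(cv2.GaussianBlur(g,(3,3),0),0,255,cv2.THRESH_BINARY_INV+cv2.THRESH_OTSU)
n,l,st,ce=cv2.connectedComponentsWithStats(t);k=l[18,19];c=ce[k]+[265,145];print('hole px',c,st[k])
d=W[145:182,265:303,2];print('rack z',np.nanmedian(d[t==0]))
# world at z=60 by homography-free: solve linear ray
from scipy.optimize import fsolve
f=fsolve(lambda v:proj(s,[v[0],v[1],60])[0]-c,[568,228]);print('hole',f)
q=W[(W[...,2]>205)&(W[...,2]<335)&(np.hypot(W[...,0]-568,W[...,1]-227.5)<30)]
T=r0.inv().apply(q-p0);print(len(T),'tool-frame rod surface z range',T[:,2].min(),T[:,2].max())
for a in range(20,140,20):
    b=T[abs(T[:,2]-a)<8];print(a,len(b),b[:,0].min().round(1) if len(b) else '',np.median(b,0).round(1), np.percentile(b[:,1],[5,95]).round(1),np.percentile(b[:,0],[5,95]).round(1))
E
```

```text
hole px [283.25635593 164.16101695] [  6   8  25  24 472]
rack z 60.83716778210177
hole [566.78817459 229.19869291]
2327 tool-frame rod surface z range 15.810705663787072 136.59061211567305
20 442 2.8 [12.5 -0.7 21.7] [-11.5  10.4] [ 5.2 14.1]
40 451 0.8 [12.5 -0.6 39.9] [-11.8  11. ] [ 5.1 14.2]
60 329 2.2 [12.5 -0.6 59.7] [-11.4  10.4] [ 5.1 14. ]
80 257 1.8 [12.6 -0.6 79.7] [-11.4  10.6] [ 5.5 14.1]
100 207 3.1 [12.6  0.2 99.8] [-11.5  10.5] [ 5.6 14. ]
120 166 2.1 [ 12.5  -0.5 119.1] [-11.2  10.6] [ 5.4 14. ]
```

Request:
apply_moves(deltas=[0,0,0,0,0,7,-1,0,0,0,0,0,7,-1,-0.01,0,0,0,0,7,-1,-0.02,-0.003,0,0,0,5.5,-1,-0.04,-0.006,0,0,0,0,-1,-0.04,-0.006,0,0,0,0,-1,-0.04,-0.006,0,0,0,0,-1,-0.04,-0.006,0,0,0,0,-1,-0.04,-0.006,0,0,0,0,-1])

```text
clock: 5.7
tcp_pos: [519.9, -0.9, 347.8]
eef_rot: [-0.001, 0.734, 0.679, -0.0]
contact_force: [0.1, 0.2, -0.0]
width: 24.0
gripper_force: 98.2
```

```bash
python3 - <<'E'
from h import *
M=np.array([563,-164.2,201]);a=np.array([-.5283,.0412,.848])
plan(M+159*a,goal_rot(-4.45))
E
```

```text
tcp [519.9  -0.9 347.8] t 5.7 w 24.0 F [ 0.1  0.2 -0. ]
shift(tool,before turn) m [-0.1594 -0.0287  0.0119]
turn(tool) deg [-0.11 -0.02  0.06] shift after turn [-0.1594 -0.0286  0.0119]
```

Request:
apply_moves(deltas=[-0.035,-0.006,0,0,0,0,-1,-0.035,-0.006,0,0,0,0,-1,-0.035,-0.006,0,0,0,0,-1,-0.035,-0.006,0,0,0,0,-1,-0.02,-0.005,0.004,-4,0,0,-1,0,0,0.004,-7,0,0,-1,0,0,0.004,-7,0,0,-1,0,0,0,-7,0,0,-1,0,0,0,-7,0,0,-1,0,0,0,0,0,0,-1])

```text
clock: 6.7
tcp_pos: [478.8, -156.2, 330.8]
eef_rot: [0.199, 0.707, 0.652, 0.188]
contact_force: [-0.1, -0.5, -1.4]
width: 24.0
gripper_force: 99.7
```

```bash
python3 - <<'E'
from h import *
M=np.array([563,-164.2,201]);a=np.array([-.5283,.0412,.848])
plan(M+159*a,goal_rot(-4.45,a)); p0,r0,o=pose();print(o['joints'].round(2))
s=take('wrist');cv2.imwrite('pics/w3.png',s['pixels'])
s=take('scene');W=world(s);cv2.imwrite('pics/s3.png',cv2.resize(s['pixels'][120:300,190:330],None,fx=3.3,fy=3.3,interpolation=2))
E
```

```text
tcp [ 478.8 -156.2  330.8] t 6.7 w 24.0 F [-0.1 -0.5 -1.4]
shift(tool,before turn) m [-0.0014  0.0029 -0.0041]
turn(tool) deg [-0.22 -0.23 -0.21] shift after turn [-0.0014  0.0029 -0.0041]
[-0.8  -0.83 -0.57  1.39  0.36  0.93]
```

View pics/w3.png

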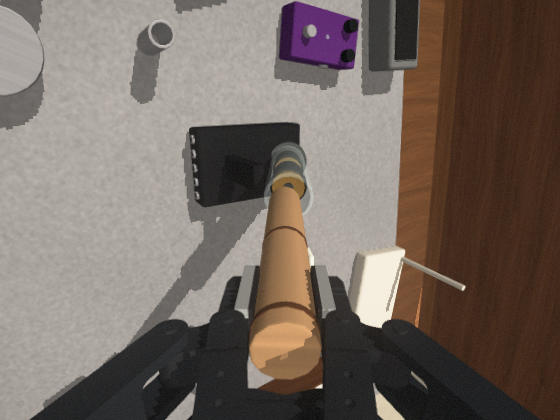

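View pics/s3.png

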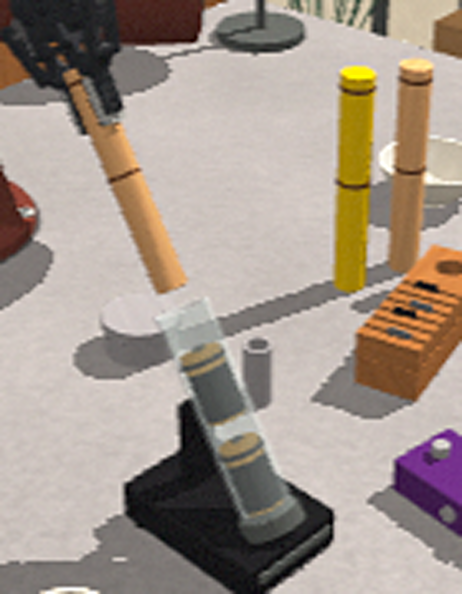

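The scene crop shows the rod lined up with the tube just outside its mouth, and the wrist view shows the mouth at (289,195) slightly right of the rod tip. I'll correct the offset of about 3 mm and enter.

Request:
apply_moves(deltas=[-0.001,0.0015,0,-0.2,-0.2,-0.2,-1,-0.001,0.0015,0,0,0,0,-1,0,0,0.005,0,0,0,-1,0,0,0.008,0,0,0,-1,0,0,0.008,0,0,0,-1,0,0,0.005,0,0,0,-1,0,0,0,0,0,0,-1])

```text
clock: 7.5
tcp_pos: [497.1, -160.0, 315.5]
eef_rot: [0.204, 0.704, 0.654, 0.187]
contact_force: [-0.3, 0.5, -0.8]
width: 23.6
gripper_force: 99.9
```

```bash
cat >> h.py <<'E'
M=np.array([563,-164.2,201]);a=np.array([-.5283,.0412,.848])
def where():
    p,r,o=pose();plan(M+77*a,goal_rot(-4.45,a));tip=p+r.apply([.7,-.6,139]);d=tip-M
    print('depth',(-d@a).round(1),'lateral(tool)',r.inv().apply(d-(d@a)*a).round(1),'Fax',(o['contact_force']@a).round(1),'Flat',r.inv().apply(o['contact_force']).round(1),o['joints'].round(2))
E
python3 - <<'E'
from h import *
where()
E
```

```text
tcp [ 497.1 -160.   315.5] t 7.5 w 23.6 F [-0.3  0.5 -0.8]
shift(tool,before turn) m [ 0.0011 -0.0048  0.0551]
turn(tool) deg [0.12 0.1  0.22] shift after turn [ 0.001  -0.0047  0.0551]
depth 6.9 lateral(tool) [-0.5  4.3  0. ] Fax -0.5 Flat [ 0.5 -0.7  0.5] [-0.77 -0.8  -0.59  1.33  0.34  0.96]
```

Request:
apply_moves(deltas=[0,-0.002,0,0,0,0,-1,0,-0.0025,0,0,0,0,-1,0,0,0.004,0,0,0,-1,0,0,0.003,0,0,0,-1,0,0,0,0,0,0,-1])

```text
clock: 8.0
tcp_pos: [496.9, -160.4, 308.1]
eef_rot: [0.205, 0.704, 0.654, 0.187]
contact_force: [0.3, -0.3, -1.4]
width: 24.0
gripper_force: 99.9
```

```bash
python3 - <<'E'
from h import *
where()
E
```

```text
tcp [ 496.9 -160.4  308.1] t 8.0 w 24.0 F [ 0.3 -0.3 -1.4]
shift(tool,before turn) m [ 0.0015 -0.0008  0.0489]
turn(tool) deg [0.18 0.15 0.22] shift after turn [ 0.0013 -0.0006  0.0489]
depth 13.1 lateral(tool) [-1.   0.4  0. ] Fax -1.4 Flat [-0.3 -0.4  1.4] [-0.77 -0.81 -0.61  1.32  0.34  0.96]
```

Request:
apply_moves(deltas=[0.001,0,0.003,0,0,0,-1,0,0,0.003,0,0,0,-1,0,0,0.003,0,0,0,-1,0,0,0.003,0,0,0,-1,0,0,0.003,0,0,0,-1,0,0,0.003,0,0,0,-1,0,0,0.003,0,0,0,-1,0,0,0.003,0,0,0,-1,0,0,0.003,0,0,0,-1,0,0,0.003,0,0,0,-1])

```text
clock: 9.0
tcp_pos: [513.0, -160.8, 283.2]
eef_rot: [0.205, 0.704, 0.654, 0.187]
contact_force: [-3.0, 1.0, 2.3]
width: 24.3
gripper_force: 100.2
```

```bash
python3 - <<'E'
from h import *
where()
E
```

```text
tcp [ 513.  -160.8  283.2] t 9.0 w 24.3 F [-3.   1.   2.3]
shift(tool,before turn) m [ 0.0005 -0.0011  0.0193]
turn(tool) deg [0.21 0.18 0.23] shift after turn [ 0.0005 -0.0011  0.0193]
depth 42.7 lateral(tool) [-0.2  1.   0. ] Fax 3.6 Flat [ 0.8 -1.4 -3.6] [-0.74 -0.78 -0.64  1.25  0.33  0.99]
```

Request:
apply_moves(deltas=[0,-0.001,0.003,0,0,0,-1,0,0,0.003,0,0,0,-1,0,0,0.003,0,0,0,-1,0,0,0.002,0,0,0,-1,0,0,0.001,0,0,0,-1,0,0,0,0,0,0,-1])

```text
clock: 9.6
tcp_pos: [518.6, -161.2, 272.6]
eef_rot: [0.205, 0.704, 0.654, 0.187]
contact_force: [-0.5, 0.2, 2.9]
width: 24.1
gripper_force: 100.2
```

```bash
python3 - <<'E'
from h import *
where()
E
```

```text
tcp [ 518.6 -161.2  272.6] t 9.6 w 24.1 F [-0.5  0.2  2.9]
shift(tool,before turn) m [ 0.0005 -0.0002  0.0073]
turn(tool) deg [0.22 0.17 0.24] shift after turn [ 0.0005 -0.0002  0.0073]
depth 54.7 lateral(tool) [-0.2  0.1  0. ] Fax 2.7 Flat [ 0.2  1.1 -2.7] [-0.73 -0.77 -0.66  1.22  0.33  1.  ]
```

Now 1.5 mm steps, watching for the firm stop.

Request:
apply_moves(deltas=[0,0,0.0015,0,0,0,-1,0,0,0.0015,0,0,0,-1])

```text
clock: 9.8
tcp_pos: [520.1, -161.4, 270.2]
eef_rot: [0.205, 0.704, 0.654, 0.187]
contact_force: [-0.5, 0.6, 4.5]
width: 24.2
gripper_force: 100.2
```

Request:
apply_moves(deltas=[0,0,0.001,0,0,0,-1,0,0,0.001,0,0,0,-1])

```text
clock: 10.0
tcp_pos: [521.2, -161.5, 268.5]
eef_rot: [0.205, 0.704, 0.654, 0.187]
contact_force: [-1.1, -0.1, 4.7]
width: 23.9
gripper_force: 100.3
```

Request:
apply_moves(deltas=[0,0,0.001,0,0,0,-1])

```text
clock: 10.1
tcp_pos: [521.7, -161.6, 267.7]
eef_rot: [0.205, 0.704, 0.654, 0.187]
contact_force: [-1.1, 0.3, 5.0]
width: 24.3
gripper_force: 100.3
```

```bash
python3 - <<'E'
from h import *
where()
E
```

```text
tcp [ 521.7 -161.6  267.7] t 10.1 w 24.3 F [-1.1  0.3  5. ]
shift(tool,before turn) m [ 0.0006 -0.0003  0.0015]
turn(tool) deg [0.22 0.18 0.23] shift after turn [ 0.0006 -0.0003  0.0015]
depth 60.5 lateral(tool) [-0.3  0.2  0. ] Fax 4.9 Flat [ 0.2  1.7 -4.8] [-0.72 -0.77 -0.66  1.21  0.32  1.  ]
```

Request:
apply_moves(deltas=[0,0,0.001,0,0,0,-1])

```text
clock: 10.2
tcp_pos: [522.2, -161.7, 267.5]
eef_rot: [0.206, 0.704, 0.654, 0.187]
contact_force: [-10.4, 1.8, 15.6]
width: 24.2
gripper_force: 101.9
```

Request:
apply_moves(deltas=[0,0,0.001,0,0,0,-1])

```text
clock: 10.3
tcp_pos: [522.7, -162.0, 267.6]
eef_rot: [0.206, 0.704, 0.653, 0.187]
contact_force: [-17.2, 2.9, 20.6]
width: 24.2
gripper_force: 102.8
```

Request:
apply_moves(deltas=[0,0,0.0005,0,0,0,-1])

```text
clock: 10.4
tcp_pos: [522.8, -162.0, 267.7]
eef_rot: [0.206, 0.704, 0.653, 0.187]
contact_force: [-17.9, 3.6, 21.3]
width: 23.9
gripper_force: 103.0
```

Firm stop at about 28 N axial and a depth of about 61 mm, matching 62 mm. I'll hold here.

Request:
apply_moves(deltas=[0,0,0,0,0,0,-1,0,0,0,0,0,0,-1,0,0,0,0,0,0,-1,0,0,0,0,0,0,-1,0,0,0,0,0,0,-1,0,0,0,0,0,0,-1,0,0,0,0,0,0,-1])

```text
clock: 11.1
tcp_pos: [522.8, -162.0, 267.7]
eef_rot: [0.206, 0.704, 0.653, 0.187]
contact_force: [-16.1, 2.5, 19.6]
width: 24.1
gripper_force: 102.7
```

```bash
python3 - <<'E'
from h import *
where()
s=take('scene');cv2.imwrite('pics/s4.png',cv2.resize(s['pixels'][130:300,200:310],None,fx=3.4,fy=3.4,interpolation=2))
E
```

```text
tcp [ 522.8 -162.   267.7] t 11.1 w 24.1 F [-16.1   2.5  19.6]
shift(tool,before turn) m [ 0.0009 -0.0012  0.0009]
turn(tool) deg [0.28 0.29 0.26] shift after turn [ 0.0009 -0.0012  0.0009]
depth 61.1 lateral(tool) [-0.9  1.3  0. ] Fax 25.2 Flat [  1.1  -3.3 -25.3] [-0.72 -0.76 -0.66  1.2   0.32  1.  ]
```

View pics/s4.png

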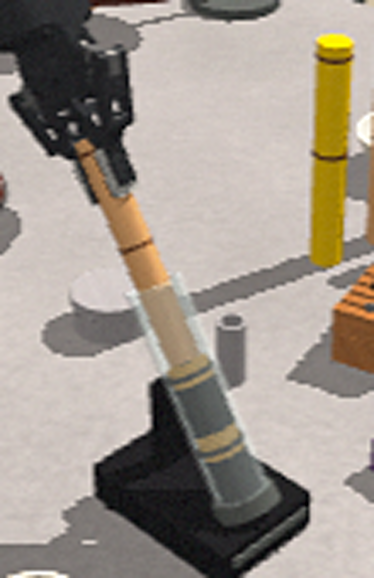

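Both cells are seated, with the gaps closed from (190,370) down to the base at (245,500) in the crop. I'll withdraw along the axis.

Request:
apply_moves(deltas=[0,0,-0.002,0,0,0,-1,0,0,-0.004,0,0,0,-1,0,0,-0.008,0,0,0,-1,0,0,-0.01,0,0,0,-1,0,0,-0.01,0,0,0,-1,0,0,-0.01,0,0,0,-1,0,0,-0.01,0,0,0,-1,0,0,-0.01,0,0,0,-1,0,0,-0.008,0,0,0,-1,0,0,0,0,0,0,-1])

```text
clock: 12.15
tcp_pos: [484.5, -158.7, 327.8]
eef_rot: [0.206, 0.704, 0.653, 0.187]
contact_force: [-0.2, 0.7, -1.0]
width: 24.3
gripper_force: 100.0
```

```bash
python3 - <<'E'
from h import *
where()
E
```

```text
tcp [ 484.5 -158.7  327.8] t 12.15 w 24.3 F [-0.2  0.7 -1. ]
shift(tool,before turn) m [ 0.0009 -0.0008  0.0722]
turn(tool) deg [0.28 0.24 0.24] shift after turn [ 0.0006 -0.0005  0.0722]
depth -10.2 lateral(tool) [-0.5  0.6  0. ] Fax -0.7 Flat [ 0.7 -0.7  0.7] [-0.79 -0.83 -0.58  1.37  0.35  0.94]
```

Request:
apply_moves(deltas=[0,0,0,6,0,0,-1,0.005,0,0,8,0,0,-1,0.015,0,0,8,0,0,-1,0.025,0,0,8,0,0,-1,0.03,0,0,2.2,0,0,-1,0.04,0,0,0,0,0,-1,0.04,0,0,0,0,0,-1,0.03,0,0,0,0,0,-1,0.02,0,0,0,0,0,-1])

```text
clock: 13.05
tcp_pos: [500.1, 46.9, 325.2]
eef_rot: [0.008, 0.733, 0.68, 0.005]
contact_force: [0.8, -0.5, -0.2]
width: 23.9
gripper_force: 99.9
```

```bash
python3 - <<'E'
from h import *
plan((566.8,228.5,250),goal_rot(-4.45))
plan((566.8,228.5,250),goal_rot(22))
E
```

```text
tcp [500.1  46.9 325.2] t 13.05 w 23.9 F [ 0.8 -0.5 -0.2]
shift(tool,before turn) m [0.1863 0.0516 0.0756]
turn(tool) deg [1.08 0.17 0.18] shift after turn [0.1862 0.0524 0.0752]
tcp [500.1  46.9 325.2] t 13.05 w 23.9 F [ 0.8 -0.5 -0.2]
shift(tool,before turn) m [0.1863 0.0516 0.0756]
turn(tool) deg [  1.02   0.41 -26.27] shift after turn [0.1434 0.1299 0.0752]
```

Request:
apply_moves(deltas=[0.03,0.008,0,1,0.2,0,-1,0.04,0.011,0,0,0,0,-1,0.04,0.011,0,0,0,0,-1,0.04,0.011,0,0,0,0,-1,0.036,0.011,0,0,0,0,-1,0,0,0,0,0,-7,-1,0,0,0,0,0,-7,-1,0,0,0,0,0,-7,-1,0,0,0,0,0,-5,-1,0,0,0,0,0,0,-1])

```text
clock: 14.05
tcp_pos: [566.2, 226.4, 325.1]
eef_rot: [0.0, 0.561, 0.828, 0.0]
contact_force: [-0.0, 0.4, -0.8]
width: 24.1
gripper_force: 99.9
```

```bash
cat > rodchk.py <<'E'
from h import *
def rod():
    s=take('wrist');W=world(s);p0,r0,o=pose()
    T=r0.inv().apply((W-p0).reshape(-1,3));T=T[(np.hypot(T[:,0],T[:,1])<30)&(T[:,2]>12)&(T[:,2]<150)]
    print('zmax',np.percentile(T[:,2],99.5).round(1))
    for a in (25,50,75,100,120):
        b=T[abs(T[:,2]-a)<8]; c,_=cv2.minEnclosingCircle(b[:,:2].astype(np.float32)); f=np.linalg.lstsq(np.c_[2*b[:,:2],np.ones(len(b))],(b[:,:2]**2).sum(1),rcond=None)[0]
        print(a,len(b),'fit',f[:2].round(1),'y mid',np.percentile(b[:,1],[3,97]).mean().round(1),'front',np.percentile(b[:,0],[3,97]).round(1),)
    return s
E
python3 - <<'E'
from rodchk import *
from scipy.optimize import fsolve
s=rod()
plan((566.8,229.2,210),goal_rot(22))
g=cv2.cvtColor(s['pixels'],cv2.COLOR_BGR2GRAY);c0=proj(s,[566.8,229.2,60])[0];print('hole expected px',c0)
cv2.imwrite('pics/w5.png',s['pixels'])
E
```

```text
zmax 136.3
25 572 fit [ 1.3 -0.8] y mid -0.8 front [ 4.6 14.3]
50 410 fit [ 1.3 -0.8] y mid -0.9 front [ 4.4 14.3]
75 285 fit [ 1.4 -0.8] y mid -0.9 front [ 4.1 14.3]
100 214 fit [ 1.4 -0.9] y mid -0.9 front [ 4.5 14.3]
120 167 fit [ 1.4 -0.9] y mid -1.1 front [ 4.6 14.3]
tcp [566.1 226.3 325.2] t 14.1 w 24.0 F [ 0.4  0.3 -1.3]
shift(tool,before turn) m [0.0025 0.0016 0.1152]
turn(tool) deg [ 0.06  0.03 -0.48] shift after turn [0.0024 0.0017 0.1152]
hole expected px [286.08771536 168.5292802 ]
```

View pics/w5.png

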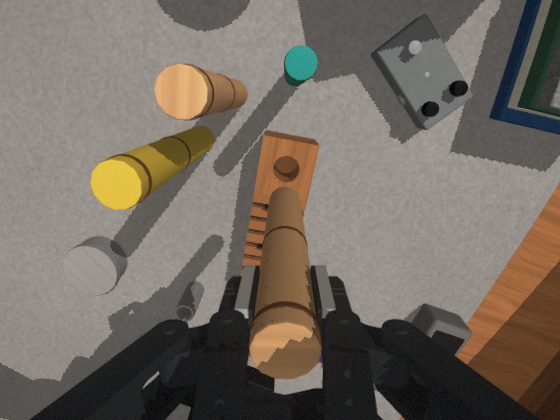

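The bore is at (286,168), exactly where predicted. I'll align the measured rod axis with it and descend to just above the mouth.

Request:
apply_moves(deltas=[0.0008,0.0024,0.015,0,0,0,-1,0,0,0.025,0,0,0,-1,0,0,0.025,0,0,0,-1,0,0,0.025,0,0,0,-1,0,0,0.015,0,0,0,-1,0,0,0.01,0,0,0,-1,0,0,0,0,0,0,-1])

```text
clock: 14.8
tcp_pos: [567.8, 227.7, 209.7]
eef_rot: [0.0, 0.562, 0.827, -0.0]
contact_force: [0.3, -0.3, -0.3]
width: 23.9
gripper_force: 99.8
```

```bash
python3 - <<'E'
from h import *
plan((568,227.9,151),goal_rot(22))
E
```

```text
tcp [567.8 227.7 209.7] t 14.8 w 23.9 F [ 0.3 -0.3 -0.3]
shift(tool,before turn) m [0.0001 0.0003 0.0587]
turn(tool) deg [ 0.    0.02 -0.42] shift after turn [0.0001 0.0003 0.0587]
```

Request:
apply_moves(deltas=[0,0,0.006,0,0,0,-1,0,0,0.006,0,0,0,-1,0,0,0.005,0,0,0,-1,0,0,0.003,0,0,0,-1,0,0,0,0,0,0,-1])

```text
clock: 15.3
tcp_pos: [568.1, 227.8, 190.3]
eef_rot: [0.001, 0.562, 0.827, 0.0]
contact_force: [0.2, 0.1, -1.2]
width: 24.0
gripper_force: 99.8
```

Request:
apply_moves(deltas=[0,0,0.006,0,0,0,-1,0,0,0.006,0,0,0,-1,0,0,0.006,0,0,0,-1,0,0,0.006,0,0,0,-1,0,0,0.006,0,0,0,-1,0,0,0.004,0,0,0,-1,0,0,0.002,0,0,0,-1,0,0,0,0,0,0,-1])

```text
clock: 16.1
tcp_pos: [568.2, 227.8, 154.5]
eef_rot: [0.001, 0.562, 0.827, 0.0]
contact_force: [0.8, 0.3, -0.6]
width: 24.1
gripper_force: 99.8
```

Request:
apply_moves(deltas=[0,0,0.001,0,0,0,-1,0,0,0.001,0,0,0,-1])

```text
clock: 16.3
tcp_pos: [568.6, 227.8, 153.1]
eef_rot: [0.001, 0.562, 0.827, 0.001]
contact_force: [-0.0, -0.2, -0.4]
width: 24.1
gripper_force: 99.8
```

Request:
apply_moves(deltas=[0,0,0.001,0,0,0,-1,0,0,0.001,0,0,0,-1])

```text
clock: 16.5
tcp_pos: [568.4, 227.9, 150.8]
eef_rot: [0.001, 0.562, 0.827, 0.001]
contact_force: [-0.7, -0.0, -1.2]
width: 24.1
gripper_force: 99.8
```

Request:
apply_moves(deltas=[0,0,0.001,0,0,0,-1,0,0,0,0,0,0,-1])

```text
clock: 16.7
tcp_pos: [568.5, 227.8, 150.1]
eef_rot: [0.001, 0.562, 0.827, 0.001]
contact_force: [-0.0, -0.3, 2.5]
width: 24.1
gripper_force: 100.5
```

Request:
apply_moves(deltas=[0,0,0.001,0,0,0,-1,0,0,0,0,0,0,-1])

```text
clock: 16.9
tcp_pos: [568.6, 227.8, 150.1]
eef_rot: [0.001, 0.562, 0.827, 0.001]
contact_force: [-2.9, -1.6, 7.4]
width: 24.0
gripper_force: 101.1
```

The rod rests on the bottom of the bore at the pickup height. I'll open and retreat upward.

Request:
apply_moves(deltas=[0,0,-0.001,0,0,0,0,0,0,0,0,0,0,0.3,0,0,0,0,0,0,0.6,0,0,0,0,0,0,1,0,0,0,0,0,0,1,0,0,0,0,0,0,1,0,0,0,0,0,0,1,0,0,0,0,0,0,1])

```text
clock: 17.7
tcp_pos: [568.4, 227.8, 149.8]
eef_rot: [0.001, 0.562, 0.827, 0.0]
contact_force: [-0.5, 0.1, -0.2]
width: 85.7
gripper_force: 0.0
```

Request:
apply_moves(deltas=[0,0,-0.01,0,0,0,1,0,0,-0.02,0,0,0,1,0,0,-0.03,0,0,0,1,0,0,-0.03,0,0,0,1,0,0,-0.03,0,0,0,1,0,0,-0.03,0,0,0,1,0,0,-0.02,0,0,0,1,0,0,0,0,0,0,1])

```text
clock: 18.5
tcp_pos: [569.0, 228.0, 324.2]
eef_rot: [0.003, 0.562, 0.827, 0.002]
contact_force: [0.4, -0.5, 0.0]
width: 85.0
gripper_force: 0.0
```

```bash
python3 - <<'E'
from h import *
plan((568,228,300))
s=take('wrist');W=world(s)
for n,s in(('wrist',s),('top',take('top'))):
    W=world(s);m=(W[...,2]>170)&(W[...,2]<215)&(np.hypot(W[...,0]-568,W[...,1]-228)<40);q=W[m];z=np.median(q[q[:,2]>np.percentile(q[:,2],50)][:,2]);t=q[q[:,2]>184];print(n,len(q),'top z',z.round(1),cv2.minEnclosingCircle(t[:,:2].astype(np.float32)))
a2=take('scene')['pixels'];cv2.imwrite('pics/s6.png',cv2.resize(a2[110:300,200:370],None,fx=3.1,fy=3.1,interpolation=2))
E
```

```text
tcp [569.  228.  324.2] t 18.5 w 85.0 F [ 0.4 -0.5  0. ]
shift(tool,before turn) m [ 0.0004 -0.0011  0.0242]
wrist 869 top z 191.1 ((567.4073486328125, 228.8846435546875), 12.881366729736328)
top 106 top z 190.9 ((570.00634765625, 227.7549285888672), 13.147333145141602)
```

View pics/s6.png

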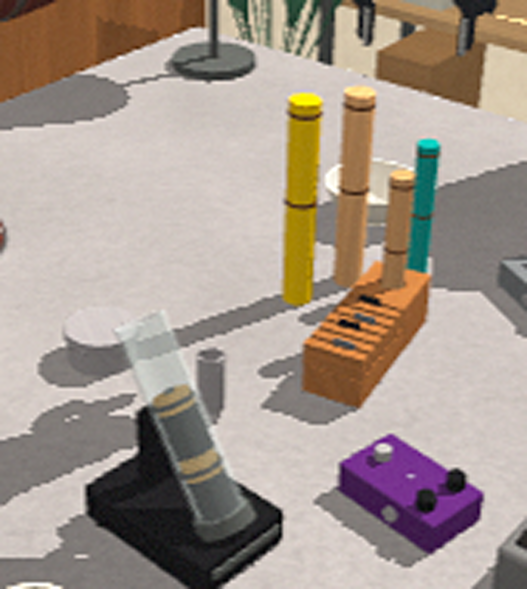

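The rod stands upright in its bore with its top at z≈191 mm. Both cells sit at the bottom of the tube, at crop (175,390) to (225,520), and everything else is where it was. Handing in.

```bash
python3 -c "
from cell import job_done
print(job_done())"
```

```text
the job is handed in; nothing more can be done
None
```

The job is handed in at about 18.6 s: I pushed both cells to the bottom of the tube, held them there at about 25–28 N for 0.7 s, and stood the rod back in its bore, released; no verdict was returned.

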